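# Index the sample changer one station to the reading head

## Task

Bring the brown bottle with the yellow cap in front of the reading head: pull the red spring ring out of its notch, turn the turntable by that ring one station, the way that brings this bottle to the head, and let the ring spring fully home into the next notch. Keep all the bottles standing in their pockets.

Things in the scene. Friction and masses are not known exactly. Their poses are not given: they have to be found in the camera images.
- ring_center (a point): Centre of the red pull ring on the turntable's rim, on the robot's side at the start; moves with the ring. Ring 33 mm outside, hole 15 mm, bar 9 mm thick. z: outward along the pull, leaning 27 degrees from vertical away from the turntable's axis. y: tangent to the rim, square to the ring's flat; pinch the ring along y, across its 9 mm. At rest 141 mm from the axis, 88 mm above the worktop.
- housing_end (a point): Outer end of the plunger housing, a 21 mm thick aluminium barrel below the ring, fixed on the turntable; at rest 22 mm below ring_center along the ring's z. Fingertips stay above it. The bottles behind the ring rise to 190 mm above the worktop, 25 mm off the ring's centre, so a gripper's body goes along the ring's leaning z, not upright.
- index_ring (a joint): How far ring and pin are pulled out along the ring's z, m: 0 home, 0.014 stop; clear of the notches from 0.010 up. The spring pushes home with 4 N at 0, 9 N at the stop. Let go within about 2 degrees of a notch it drops in and centres the turntable; let go short of it, it rides on the crown at about 0.008 and drops in when the turntable is turned on.
- turntable (a joint): Angle of the turntable about its vertical axis, rad, growing counter-clockwise seen from above; about 0 at the start. A notch every 0.785 (45 degrees), one per pocket. With the pin out it turns with light friction (about 1 N at the ring) and stays where it is left.
- changer: The sample changer, fixed to the worktop: round grey foot 260 mm across, steel notched crown, white turntable 244 mm across with 8 pockets, rim 78 mm above the worktop. Origin on the turntable's vertical axis, at the worktop; z up; x from the axis to the reading head.
- reading_place (a point): Where a bottle's underside is centred when it stands before the reading head: on the pocket floor, 62 mm above the worktop, 86 mm from the turntable's axis. Fixed. The head is the white tower with a dark window, 76 mm wide, 183 mm high, on the far side from the robot.
- bottle_yellow: The bottle wanted: brown, with a yellow cap, 60 mm in diameter, 130 mm tall, 100 to 200 g; origin under its middle. It stands in the pocket next to the reading place, on its left or its right, with about 2 mm of play.
- bottle_a: brown bottle with a black cap, same make as the yellow-capped one, 60 mm in diameter, 128 mm tall; origin under its middle; stands in a turntable pocket next to the reading place, on the other side from the yellow-capped one. Leave it standing.
- bottle_b: brown bottle with a black cap, same make as the yellow-capped one, 60 mm in diameter, 128 mm tall; origin under its middle; stands in a turntable pocket before the reading head at the start. Leave it standing.
- bottle_c: brown bottle with a black cap, same make as the yellow-capped one, 60 mm in diameter, 128 mm tall; origin under its middle; stands in a turntable pocket on the robot's side. Leave it standing.
- bottle_d: brown bottle with a black cap, same make as the yellow-capped one, 60 mm in diameter, 128 mm tall; origin under its middle; stands in a turntable pocket on the robot's side, behind the ring. Leave it standing.
- bottle_e: brown bottle with a black cap, same make as the yellow-capped one, 60 mm in diameter, 128 mm tall; origin under its middle; stands in a turntable pocket on the robot's side. Leave it standing.

How it is judged:
On the way:
1. the ring is pulled out until its pin is clear of the notch (value of joint index_ring above 0.009 m), for 0.1 s.
At the end, for the whole second after the job is handed in: Turntable at rest, locked one notch (0.785 rad, within 0.04) from its start, ring home within 2 mm; yellow-capped bottle within 12 mm of the reading place; every bottle upright (within 0.12 rad) in a pocket (at most 8 mm above its floor, within 100 mm of the axis) (value of joint index_ring below 0.002 m and (value of joint turntable between 0.745398 and 0.825398 rad or value of joint turntable between -0.825398 and -0.745398 rad) and velocity of joint turntable between -0.05 and 0.05 rad/s and horizontal distance between bottle_yellow and reading_place below 0.012 m and angle between each of bottle_yellow, bottle_a, bottle_b, bottle_c, bottle_d, bottle_e's own z axis and vertical below 0.12 rad and z of each of bottle_yellow, bottle_a, bottle_b, bottle_c, bottle_d, bottle_e in the frame of changer below 0.07 m and horizontal distance between each of bottle_yellow, bottle_a, bottle_b, bottle_c, bottle_d, bottle_e and changer below 0.1 m); the robot touches nothing.
It fails at once if a bottle is knocked over (angle between any of bottle_yellow, bottle_a, bottle_b, bottle_c, bottle_d, bottle_e's own z axis and vertical above 0.5 rad).
It also fails if it takes over 48 s, if anything falls off the work surface, if the arm or the gripper's body presses on something with over 40 N, if the wrist force passes 120 N, or if a joint passes its speed limit or range.

## Robot

A 7-joint arm with a two-finger parallel gripper is mounted at the origin on a cart in front of the work surface, level with it; the furniture and walls round the work are solid. World frame = base frame: x ahead of the robot, y to its left, z up, the work surface at z = 0. Lengths are in m, angles in rad, forces in N, time in s.
With the tool pointing down it reaches from about 0.4 to 0.85 m from the base axis. Payload 10.4 kg.
Tool frame: the origin (TCP) lies on the centre line of the jaws, within the pads' length; the fingertips stand 14 mm ahead of it and the grasp point (between the pads) lies 5 mm behind it (tip_reach is the z of the fingertips in the tool frame, in m); z points along the fingers, x is the direction in which the jaws open and shut, and the axes are right-handed (so a half turn about z gives the same grasp; the last joint's range is limited). The gripper opens to 87 mm and grips with 3 to 60 N. Pads are 19 mm wide; open, the fingers measure 117 mm over their backs; the gripper's body (75 mm by 190 mm) begins 51 mm behind the grasp point.
Start: joints at [-1.245, 0.332, -0.065, 1.46, 0.022, 1.35, -0.088], TCP at [0.214, 0.587, 0.237] pointing down, gripper open.
Joint ranges: [-2.6, 2.6], [-0.5, 2.12], [-1.47, 1.34], [0.16, 2.42], [-1.27, 4.41], [0.06, 2.06], [-2.6, 2.6]. Speed limits (rad/s): [2.22, 2.22, 2.79, 2.79, 3.14, 3.14, 3.14].

## Interface

Orientations are given as a unit quaternion [x, y, z, w].
In Python, from bench import * gives the robot as it stands.
- The arm moves only by the tool carry_out, never from a script. Its argument "rows" is a list of rows, each a list of 5 numbers: the closure, from -1 (fully open) to 1 (shut), so that 0 is half open, then the shift along the tool's x, y, z in units of 30 mm (1.0 is 30 mm), then the turn about the tool's z in units of 5 degrees (1.0 is 5 degrees). In form: [[jaw, x, y, z, turn], ...]. A call has 1 to 20 rows; each row shifts and turns the pose as measured when the row begins, along the tool's axes as they then stand; what a row does not reach is not made up. A row lasts 1/12 s, in which the tool goes at most 41.7 mm and 7.16 degrees, less where a joint would pass 70% of its speed; a pose out of reach is approached as far as the arm can. A call is refused whole if a number of a shift passes 1 or a number of a turn 1, either way. A call with a gripper value outside its range is refused whole. The fingers move at their own pace and stop on an object; "force" is the grip in N (left out, the last holds). Time passes only in rows, so rows that do not move let the fingers close. It gives the time, the measured TCP pose, the force and the opening at its end, in the units of the state.
- read_state(): the state, without advancing time (a new reading comes with each control period).
- camera(name): name is "scene" or "top" or "wrist"; returns the picture (480x640x3 uint8, blue, green, red); there is no depth.
- camera_info(name): a dict with "fx", "fy", "cx", "cy" (pixels), "extrinsics" (4x4, takes a point from camera to world coordinates); the wrist camera has in their place "tool_from_camera" (4x4, takes a point from camera to tool coordinates, whose origin is the TCP and whose axes are the tool frame's). Camera axes: x right, y down, z forward; pixel columns grow to the right and rows downward; lengths in m; the calibration is good to about 2 mm. A picture is of the moment at which its call begins: read the wrist's pose just before it. camera_info takes no time and is no camera call.
- close_job(): hands the job in, once; it reports no verdict.
Trained networks look in the newest picture that a camera, given by its name, has taken for a name from the list of things; names that differ only in an ending like _2 or _b are one class to them, and where a whole thing is asked for, a point or a joint stands for the part that bears it (a point fixed in the world has none). Each returns a list of dicts, best first, with "conf" (0 to 1); they miss things now and then, are a little off and sometimes report something else, mostly with a low value. They report only what shows in the picture. A call takes as long as a camera call.
- recognise(query, camera): "box" ([centre column, centre row, width, height] in pixels, round what is visible of it).
- silhouettes(query, camera): "mask" (480x640 bool, what is visible of it) and "box" ([centre column, centre row, width, height] in pixels, round what is visible of it).
- pinpoint(query, camera): "xy" ([column, row] in pixels: a listed point, or the origin of a listed thing).
The state is a dict: "time": time; "joint_positions": joint angles; "joint_vel": joint speeds; "joint_torque": joint torques, N m; "ee_pos": TCP position; "eef_rot": TCP orientation; "ft_force": force on the tool from outside, world axes, zero at the start; "torque": the same for the moment, N m; "width": finger opening in m.
Only numpy, scipy, OpenCV 4.12 (cv2) and the standard library are available. Lean on these libraries where they do the work, as an engineer would, in place of code of your own. Each camera call takes 0.05 s, during which the arm holds its last target. There are 200 camera calls.

## Working session

There is one attempt and no reset: what is moved stays moved. The work goes in short steps, Python scripts to look and compute and a tool call to move; the robot and the scene stay as the last step left them, time stands still between calls to the robot, and variables do not carry over. Pictures are saved under pics/ and viewed, about 8 in all and at most 12, crops included, and the job is handed in when it is done.

Besides the shell and the picture viewer there is one more tool, called by a JSON object that holds its "op" and its "data", one argument or row to a line. carry_out: Moves the arm, as the interface text tells. Its arguments: {"type":"object","properties":{"rows":{"type":"array","items":{"type":"array","items":{"type":"number"}}},"force":{"type":"number"}},"required":["rows"]}

```bash
mkdir -p pics; ls; python3 - <<'E'
from bench import *
import cv2,numpy as np
s=read_state();print({k:np.round(v,3).tolist() for k,v in s.items()})
a=camera("scene");b=camera("top")
cv2.imwrite("pics/a.png",np.hstack([cv2.resize(a,(400,300)),cv2.resize(b,(400,300))]) if 0 else a);cv2.imwrite("pics/b.png",b)
for c in("scene","top"):
  i=camera_info(c);print(c,i["fx"],i["cx"],i["cy"],np.round(i["extrinsics"],3).tolist())
  for q in("ring_center","housing_end","changer","reading_place","bottle_yellow","bottle_b"):
    print(q,[(np.round(d["xy"],1).tolist(),round(d["conf"],2)) for d in pinpoint(q,c)][:6])
print(np.round(camera_info("wrist")["tool_from_camera"],4).tolist(),camera_info("wrist")["fx"],read_state()["time"])
E
```

```text
pics
{'time': 0.0, 'joint_positions': [-1.245, 0.333, -0.065, 1.461, 0.022, 1.35, -0.089], 'joint_vel': [-0.001, -0.001, -0.001, -0.0, -0.001, -0.0, -0.001], 'joint_torque': [-0.001, -62.324, 0.024, -38.991, -0.061, 0.039, 0.0], 'ee_pos': [0.213, 0.587, 0.236], 'eef_rot': [0.819, 0.574, -0.001, 0.0], 'ft_force': [0.045, 0.233, 0.036], 'torque': [0.012, 0.049, 0.0], 'width': 0.087}
scene 455.09486944945706 315.0524860848533 238.42149246329805 [[0.525, -0.552, 0.648, 0.135], [-0.851, -0.36, 0.383, -0.289], [0.022, -0.752, -0.658, 0.669], [0.0, 0.0, 0.0, 1.0]]
ring_center [([342.3, 310.0], 0.47), ([344.7, 311.0], 0.21)]
housing_end [([343.7, 311.4], 0.58)]
changer [([367.7, 288.9], 0.78)]
reading_place [([391.8, 240.4], 0.86)]
bottle_yellow [([355.0, 237.8], 0.92)]
bottle_b [([388.5, 240.2], 0.87), ([391.0, 302.0], 0.85), ([413.5, 257.5], 0.82), ([358.5, 294.7], 0.78), ([331.0, 275.1], 0.65)]
top 507.71437615283253 316.6590773231455 248.3750048347193 [[0.118, -0.972, 0.201, 0.514], [-0.993, -0.116, 0.019, 0.019], [0.005, -0.202, -0.979, 0.904], [0.0, 0.0, 0.0, 1.0]]
ring_center [([379.8, 317.6], 0.54)]
housing_end [([381.2, 313.9], 0.67)]
changer [([375.9, 242.1], 0.78), ([379.9, 312.8], 0.73), ([343.8, 200.9], 0.6), ([407.9, 201.9], 0.2)]
reading_place [([375.7, 186.2], 0.58)]
bottle_yellow [([346.1, 200.7], 0.94)]
bottle_b [([412.6, 203.4], 0.96), ([378.5, 285.7], 0.85), ([411.4, 275.8], 0.84), ([379.8, 189.6], 0.57), ([344.4, 267.8], 0.56), ([380.6, 313.6], 0.19)]
[[1.0, -0.0001, -0.0005, -0.0003], [0.0003, 0.9621, 0.2728, -0.0747], [0.0005, -0.2728, 0.9621, -0.1483], [0.0, 0.0, 0.0, 1.0]] 335.515336287241 0.7
```

```bash
cat > h.py <<'E'
from bench import *
import cv2,numpy as np
def ray(c,xy):
    i=camera_info(c);E=np.array(i["extrinsics"]);d=np.array([(xy[0]-i["cx"])/i["fx"],(xy[1]-i["cy"])/i["fy"],1.])
    return E[:3,3],E[:3,:3]@d
def atz(c,xy,z):
    o,d=ray(c,xy);return o+d*(z-o[2])/d[2]
def tri(p):
    A=np.zeros((3,3));b=np.zeros(3);R=[]
    for c,xy in p:
        o,d=ray(c,xy);d=d/np.linalg.norm(d);P=np.eye(3)-np.outer(d,d);A+=P;b+=P@o;R.append((P,o))
    x=np.linalg.solve(A,b);return x,[np.linalg.norm(P@(x-o)) for P,o in R]
E
python3 - <<'E'
from h import *
print("ring",tri([("scene",(342.3,310)),("top",(379.8,317.6))]))
print("hous",tri([("scene",(343.7,311.4)),("top",(381.2,313.9))]))
for c,z,L in(("scene",.088,[(342.3,310)]),("top",.088,[(379.8,317.6)]),("scene",.0684,[(343.7,311.4)]),("top",.0684,[(381.2,313.9)]),
 ("scene",0,[(367.7,288.9)]),("top",0,[(375.9,242.1)]),
 ("scene",.062,[(391.8,240.4),(355,237.8),(388.5,240.2),(391,302),(413.5,257.5),(358.5,294.7),(331,275.1)]),
 ("top",.062,[(375.7,186.2),(346.1,200.7),(412.6,203.4),(378.5,285.7),(411.4,275.8),(379.8,189.6),(344.4,267.8)])):
  for p in L: print(c,p,np.round(atz(c,p,z),4))
E
```

```text
ring (array([ 0.58283747, -0.08027776,  0.08317358]), [np.float64(0.0009206230744672178), np.float64(0.0009206230744672622)])
hous (array([ 0.58892873, -0.0818139 ,  0.07467981]), [np.float64(0.000516415091969682), np.float64(0.0005164150919696863)])
scene (342.3, 310) [ 0.5798 -0.0827  0.088 ]
top (379.8, 317.6) [ 0.5819 -0.0789  0.088 ]
scene (343.7, 311.4) [ 0.5934 -0.0792  0.0684]
top (381.2, 313.9) [ 0.5898 -0.083   0.0684]
scene (367.7, 288.9) [ 0.7218 -0.0678  0.    ]
top (375.9, 242.1) [ 0.7246 -0.0697  0.    ]
scene (391.8, 240.4) [ 0.8132 -0.0697  0.062 ]
scene (355, 237.8) [ 0.7794 -0.0031  0.062 ]
scene (388.5, 240.2) [ 0.8101 -0.0638  0.062 ]
scene (391, 302) [ 0.6618 -0.1368  0.062 ]
scene (413.5, 257.5) [ 0.79   -0.1264  0.062 ]
scene (358.5, 294.7) [ 0.646  -0.0807  0.062 ]
scene (331, 275.1) [ 0.6614 -0.0151  0.062 ]
top (375.7, 186.2) [ 0.8092 -0.0539  0.062 ]
top (346.1, 200.7) [ 0.777  -0.0056  0.062 ]
top (412.6, 203.4) [ 0.7859 -0.1202  0.062 ]
top (378.5, 285.7) [ 0.6365 -0.075   0.062 ]
top (411.4, 275.8) [ 0.6596 -0.1283  0.062 ]
top (379.8, 189.6) [ 0.8039 -0.0616  0.062 ]
top (344.4, 267.8) [ 0.6598 -0.0152  0.062 ]
```

View pics/a.png

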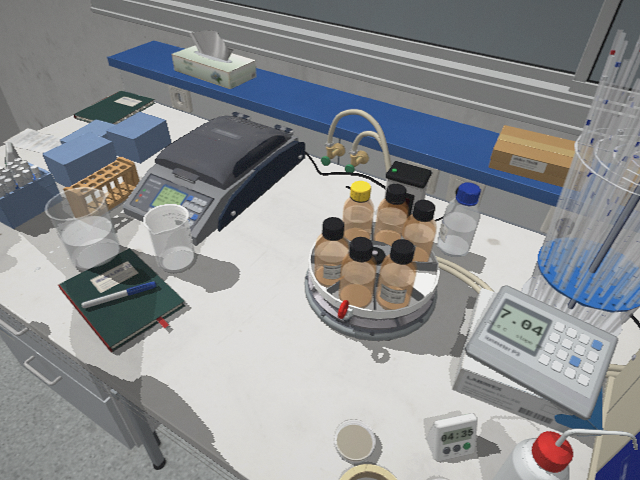

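View pics/b.png

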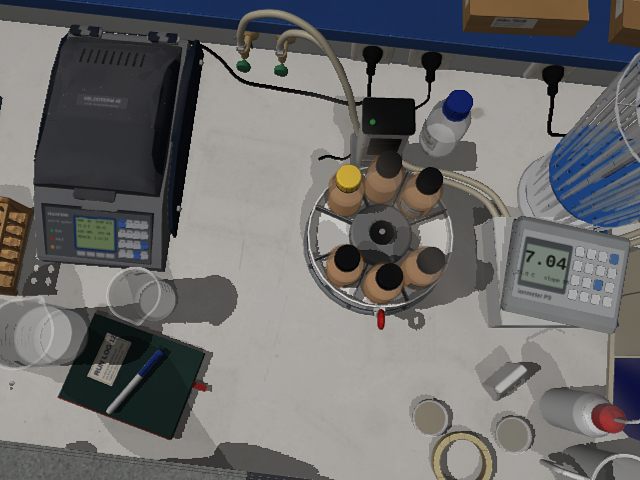

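{"op": "carry_out", "data": {
  "rows": [
    [-1,0,0,-0.7,0],
    [-1,-0.9,1,0,0],
    [-1,-0.9,1,0,0],
    [-1,-0.9,1,0,0],
    [-1,-0.9,1,0,0],
    [-1,-0.9,1,0,0],
    [-1,-0.9,1,0,0],
    [-1,-0.9,1,0,0],
    [-1,-0.9,1,0,0],
    [-1,-0.9,1,0,0],
    [-1,-0.9,1,0,0],
    [-1,-0.9,1,0,0],
    [-1,-0.9,1,0,0],
    [-1,-0.9,1,0,0],
    [-1,-0.9,1,0,0],
    [-1,-0.9,1,0,0],
    [-1,-0.9,1,0,0],
    [-1,0,0,0,0]
  ]
}}

```text
time: 2.2
ee_pos: [0.5243, -0.0012, 0.2581]
eef_rot: [0.817, 0.577, 0.004, -0.001]
ft_force: [-0.7, -0.6, -0.4]
width: 0.0868
```

{"op": "carry_out", "data": {
  "rows": [
    [-0.2,0,0,0,-1],
    [-0.2,0,0,0,-1],
    [-0.2,0,0,0,-1],
    [-0.2,0,0,0,-1],
    [-0.2,0,0,0,-1],
    [-0.2,-0.9,0.4,0,0],
    [-0.2,-0.9,0.4,0,0],
    [-0.2,-0.9,0.4,0,0],
    [-0.2,0,0,0,0],
    [-0.2,0,0,0,0]
  ]
}}

```text
time: 3.03
ee_pos: [0.5715, -0.0835, 0.2587]
eef_rot: [0.666, 0.746, 0.005, 0.001]
ft_force: [0.3, 1.1, -0.4]
width: 0.0523
```

```bash
cat >> h.py <<'E'
from scipy.spatial.transform import Rotation as Ro
def wray(s,xy):
    i=camera_info("wrist");T=np.array(i["tool_from_camera"]);R=Ro.from_quat(s["eef_rot"]).as_matrix()
    d=np.array([(xy[0]-i["cx"])/i["fx"],(xy[1]-i["cy"])/i["fy"],1.])
    return np.array(s["ee_pos"])+R@T[:3,3],R@T[:3,:3]@d
def watz(s,xy,z):
    o,d=wray(s,xy);return o+d*(z-o[2])/d[2]
def axes(s): return np.round(Ro.from_quat(s["eef_rot"]).as_matrix().T,3).tolist()
E
python3 - <<'E'
from h import *
s=read_state();print(s["time"],s["ee_pos"],axes(s),s["width"])
im=camera("wrist");cv2.imwrite("pics/w1.png",im)
for q,z in(("ring_center",.088),("housing_end",.0684),("changer",0),("reading_place",.062)):
  for d in pinpoint(q,"wrist")[:2]: print(q,np.round(d["xy"],1),round(d["conf"],2),np.round(watz(s,d["xy"],z),4))
for d in silhouettes("ring_center","wrist")[:2]:
  print("sil",d["conf"],d["box"],np.round(watz(s,d["box"][:2],.088),4))
E
```

```text
3.0333 [ 0.57147721 -0.08353686  0.25867206] [[-0.114, 0.994, 0.006], [0.994, 0.113, 0.009], [0.008, 0.007, -1.0]] 0.0523101706039342
ring_center [323.8 230.5] 0.63 [ 0.5789 -0.0798  0.088 ]
housing_end [321.9 233.7] 0.64 [ 0.5877 -0.0805  0.0684]
changer [267.2 293.9] 0.31 [ 0.6963 -0.1405  0.    ]
sil 0.75 [323.9, 230.7, 6.9, 33.5] [ 0.5791 -0.0797  0.088 ]
```

View pics/w1.png

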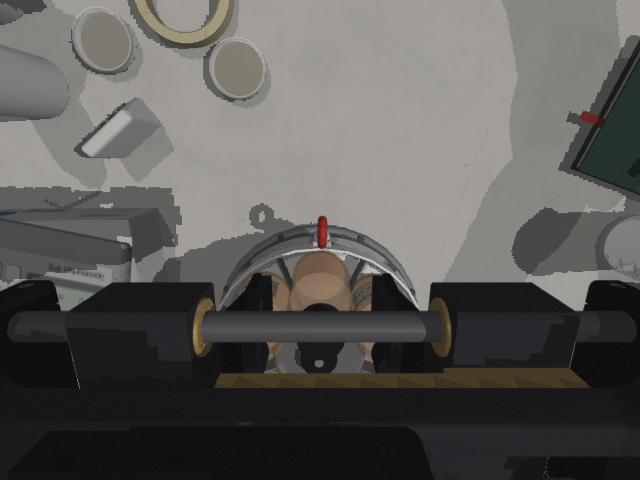

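{"op": "carry_out", "data": {
  "rows": [
    [-0.2,0.07,-0.16,0,0.3],
    [-0.2,0,0,1,0],
    [-0.2,0,0,1,0],
    [-0.2,0,0,1,0],
    [-0.2,0,0,0.7,0],
    [-0.2,0,0,0,0],
    [-0.2,0,0,0,0]
  ]
}}

```text
time: 3.92
ee_pos: [0.5677, -0.0735, 0.1473]
eef_rot: [0.672, 0.74, 0.009, 0.001]
ft_force: [0.1, 0.3, 0.9]
width: 0.0525
```

```bash
python3 - <<'E'
from h import *
s=read_state();print(s["time"],s["ee_pos"],axes(s),s["width"])
im=camera("wrist");cv2.imwrite("pics/w2.png",im)
for q,z in(("ring_center",.088),("housing_end",.0684)):
  for d in pinpoint(q,"wrist")[:2]: print(q,np.round(d["xy"],1),round(d["conf"],2),np.round(watz(s,d["xy"],z),4))
for d in silhouettes("ring_center","wrist")[:2]:
  print("sil",d["conf"],d["box"],np.round(watz(s,d["box"][:2],.088),4))
  ys,xs=np.where(d["mask"]);print(np.polyfit(ys,xs,1))
E
```

```text
3.9167 [ 0.56774408 -0.07347221  0.14725852] [[-0.097, 0.995, 0.01], [0.995, 0.097, 0.016], [0.015, 0.012, -1.0]] 0.05245102480593718
ring_center [309.5 274.3] 0.82 [ 0.5773 -0.0804  0.088 ]
housing_end [305.9 277.2] 0.79 [ 0.588  -0.0825  0.0684]
sil 0.61 [309.7, 277.2, 16.2, 51.2] [ 0.5793 -0.0801  0.088 ]
[-1.54903490e-02  3.11242176e+02]
```

View pics/w2.png

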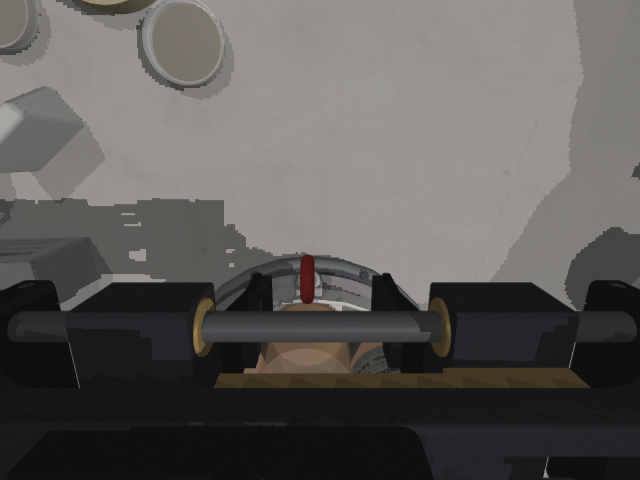

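{"op": "carry_out", "data": {
  "rows": [
    [-0.2,-0.27,-0.08,0,0],
    [-0.2,0,0,0,0],
    [-0.2,0,0,0.5,0],
    [-0.2,0,0,0.5,0],
    [-0.2,0,0,0,0],
    [-0.2,0,0,0,0]
  ]
}}

```text
time: 4.62
ee_pos: [0.5711, -0.0848, 0.1242]
eef_rot: [0.673, 0.74, 0.014, 0.006]
ft_force: [1.5, 0.2, -0.2]
width: 0.0525
```

{"op": "carry_out", "data": {
  "rows": [
    [-0.2,0.13,-0.17,0.1,0],
    [-0.2,0,0,0.2,0],
    [-0.2,0,0,0.2,0],
    [-0.2,0,0,0.2,0],
    [-0.2,0,0,0.1,0],
    [-0.2,0,0,0,0]
  ]
}}

```text
time: 5.12
ee_pos: [0.5669, -0.0809, 0.1006]
eef_rot: [0.673, 0.74, 0.015, 0.007]
ft_force: [0.3, -0.0, 0.7]
width: 0.0522
```

```bash
python3 - <<'E'
from h import *
s=read_state();print(s["time"],s["ee_pos"],axes(s),s["width"],s["ft_force"])
im=camera("wrist");cv2.imwrite("pics/w3.png",im[200:420,160:480])
for q,z in(("ring_center",.088),("housing_end",.0684)):
  for d in pinpoint(q,"wrist")[:2]: print(q,np.round(d["xy"],1),round(d["conf"],2),np.round(watz(s,d["xy"],z),4))
im=camera("scene");cv2.imwrite("pics/s3.png",cv2.resize(im[180:380,240:480],None,fx=3,fy=3))
E
```

```text
5.1167 [ 0.56692049 -0.08090086  0.10063187] [[-0.094, 0.995, 0.01], [0.995, 0.094, 0.033], [0.032, 0.013, -0.999]] 0.05215249094593504 [ 0.26156614 -0.03520049  0.72864591]
housing_end [315.7 311.4] 0.62 [ 0.5893 -0.0824  0.0684]
```

View pics/s3.png

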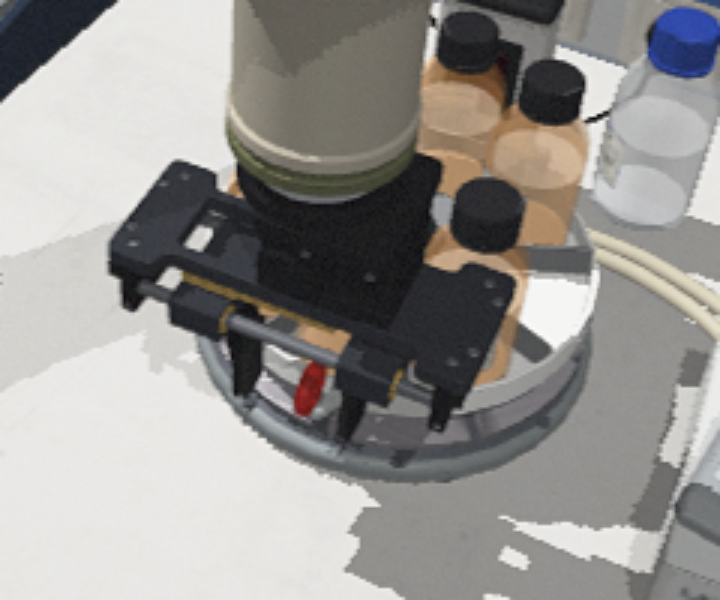

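{"op": "carry_out", "data": {
  "rows": [
    [-0.2,0,0,0.13,0],
    [0.5,0,0,0,0],
    [0.9,0,0,0,0],
    [1,0,0,0,0],
    [1,0,0,0,0],
    [1,0,0,0,0],
    [1,0,0,0,0],
    [1,0,0,0,0],
    [1,0,0,0,0],
    [1,0,0,0,0],
    [1,0,0,0,0]
  ],
  "force": 40
}}

```text
time: 6.23
ee_pos: [0.5681, -0.0816, 0.0981]
eef_rot: [0.673, 0.739, 0.016, 0.009]
ft_force: [-0.3, 0.3, -0.3]
width: 0.008
```

{"op": "carry_out", "data": {
  "rows": [
    [1,0,-0.06,-0.12,0],
    [1,0,-0.06,-0.12,0],
    [1,0,-0.06,-0.12,0],
    [1,0,0,0,0]
  ]
}}

```text
time: 6.57
ee_pos: [0.5627, -0.0819, 0.1089]
eef_rot: [0.673, 0.74, 0.016, 0.009]
ft_force: [4.5, 0.4, -6.8]
width: 0.0078
```

{"op": "carry_out", "data": {
  "rows": [
    [1,0.23,0.005,0,0.5],
    [1,0.23,0.005,0,0.5],
    [1,0.23,0.005,0,0.5],
    [1,0.23,0.005,0,0.5],
    [1,0,0,0,0]
  ]
}}

```text
time: 6.98
ee_pos: [0.5627, -0.0536, 0.1091]
eef_rot: [0.738, 0.675, 0.018, 0.009]
ft_force: [5.0, 0.0, -7.6]
width: 0.008
```

```bash
cat > st.py <<'E'
from h import *
s=read_state();p=np.array(s["ee_pos"]);A=np.array(axes(s));f=np.array(s["ft_force"])
r=p[:2]-[.723,-.069];az=np.degrees(np.arctan2(r[1],r[0]))%360
u=np.append(r/np.linalg.norm(r),0);t=np.array([u[1],-u[0],0])
print("t",round(s["time"],2),"p",p.round(4),"rad",round(np.linalg.norm(r),4),"az",round(az,1),"toolaz",round(np.degrees(np.arctan2(-A[1,1],-A[1,0]))%360,1),"w",round(s["width"],4))
print("f rad/tan_cw/z",(u@f).round(1),(t@f).round(1),f[2].round(1));print(A.round(3).tolist())
E
python3 st.py
```

```text
t 6.98 p [ 0.5627 -0.0536  0.1091] rad 0.161 az 174.5 toolaz 174.9 w 0.008
f rad/tan_cw/z -5.0 0.5 -7.6
[[0.088, 0.996, 0.014], [0.995, -0.089, 0.037], [0.038, 0.011, -0.999]]
```

{"op": "carry_out", "data": {
  "rows": [
    [1,0.23,0.005,0.005,0.5],
    [1,0.23,0.005,0.005,0.5],
    [1,0.23,0.005,0.005,0.5],
    [1,0.23,0.005,0.005,0.5],
    [1,0.23,0.005,0.005,0.5],
    [1,0.23,0.005,0.005,0.5],
    [1,0.23,0.005,0.005,0.5],
    [1,0,0,0,0]
  ]
}}

```text
time: 7.65
ee_pos: [0.5749, -0.0069, 0.1083]
eef_rot: [0.835, 0.549, 0.019, 0.008]
ft_force: [4.1, 0.0, -7.0]
width: 0.008
```

```bash
python3 st.py
```

```text
t 7.65 p [ 0.5749 -0.0069  0.1083] rad 0.1606 az 157.2 toolaz 156.7 w 0.008
f rad/tan_cw/z -3.8 1.6 -7.0
[[0.396, 0.918, 0.022], [0.918, -0.396, 0.034], [0.04, 0.007, -0.999]]
```

{"op": "carry_out", "data": {
  "rows": [
    [1,0.23,0.005,0,0.5],
    [1,0.23,0.005,0,0.5],
    [1,0.23,0.005,0,0.5],
    [1,0.23,0.005,0,0.5],
    [1,0.23,0.005,0,0.5],
    [1,0.23,0.005,0,0.5],
    [1,0.23,0.005,0,0.5],
    [1,0,0,0,0],
    [1,0,0,0,0]
  ]
}}

```text
time: 8.4
ee_pos: [0.5991, 0.0316, 0.1069]
eef_rot: [0.911, 0.411, 0.016, 0.008]
ft_force: [4.1, -2.8, -6.3]
width: 0.0082
```

```bash
python3 st.py; python3 - <<'E'
from h import *
s=read_state()
for c in("top","scene"):
  camera(c)
  for q in("bottle_yellow","ring_center"):
    for d in pinpoint(q,c)[:1]: print(c,q,round(d["conf"],2),atz(c,d["xy"],.062 if q[0]=="b" else .099).round(4))
cv2.imwrite("pics/t4.png",cv2.resize(camera("top")[120:360,260:500],None,fx=2.5,fy=2.5))
E
```

```text
t 8.4 p [0.5991 0.0316 0.1069] rad 0.1596 az 140.9 toolaz 138.6 w 0.0082
f rad/tan_cw/z -5.0 0.4 -6.3
[[0.661, 0.75, 0.023], [0.75, -0.661, 0.027], [0.035, -0.001, -0.999]]
top bottle_yellow 0.85 [ 0.8037 -0.0609  0.062 ]
scene bottle_yellow 0.6 [ 0.8123 -0.0547  0.062 ]
```

View pics/t4.png

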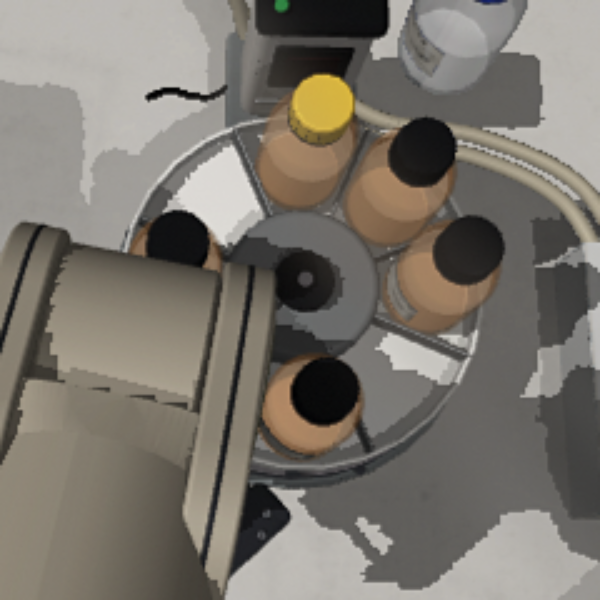

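{"op": "carry_out", "data": {
  "rows": [
    [1,0.13,0,-0.04,0],
    [1,0,0,0,0],
    [1,0,0,0,0]
  ]
}}

```text
time: 9.0
ee_pos: [0.6007, 0.0343, 0.108]
eef_rot: [0.912, 0.411, 0.015, 0.007]
ft_force: [3.0, -2.1, -8.0]
width: 0.0076
```

```bash
python3 st.py
```

```text
t 9.0 p [0.6007 0.0343 0.108 ] rad 0.1601 az 139.8 toolaz 138.5 w 0.0076
f rad/tan_cw/z -3.7 0.3 -8.0
[[0.662, 0.749, 0.022], [0.749, -0.662, 0.025], [0.033, -0.0, -0.999]]
```

{"op": "carry_out", "data": {
  "rows": [
    [1,0,0.05,0.1,0],
    [1,0,0.05,0.1,0],
    [1,0,0.05,0.1,0],
    [1,0,0,0,0]
  ],
  "force": 20
}}

```text
time: 9.33
ee_pos: [0.604, 0.0307, 0.0986]
eef_rot: [0.912, 0.411, 0.015, 0.007]
ft_force: [2.9, -1.6, -5.0]
width: 0.0087
```

```bash
python3 st.py
```

```text
t 9.33 p [0.604  0.0307 0.0986] rad 0.1552 az 140.0 toolaz 138.4 w 0.0087
f rad/tan_cw/z -3.2 0.6 -5.0
[[0.663, 0.749, 0.021], [0.748, -0.663, 0.024], [0.032, 0.0, -0.999]]
```

{"op": "carry_out", "data": {
  "rows": [
    [0.6,0,0,0,0],
    [0.3,0,0,0,0],
    [0,0,0,0,0],
    [-0.2,0,0,0,0],
    [-0.2,0,0,0,0],
    [-0.2,0,0,0,0]
  ]
}}

```text
time: 9.83
ee_pos: [0.6052, 0.0323, 0.1005]
eef_rot: [0.912, 0.411, 0.016, 0.006]
ft_force: [0.5, 0.3, 0.4]
width: 0.0402
```

```bash
python3 st.py; python3 - <<'E'
from h import *
im=camera("scene");cv2.imwrite("pics/s5.png",cv2.resize(im[160:360,220:460],None,fx=3,fy=3))
E
```

```text
t 9.83 p [0.6052 0.0323 0.1005] rad 0.1554 az 139.3 toolaz 138.4 w 0.0402
f rad/tan_cw/z -0.2 0.5 0.4
[[0.662, 0.749, 0.025], [0.748, -0.663, 0.023], [0.034, 0.003, -0.999]]
```

View pics/s5.png

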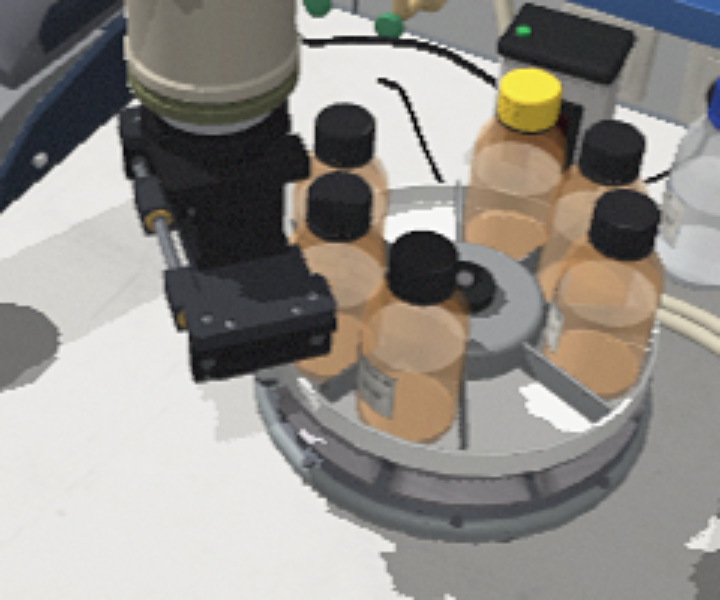

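{"op": "carry_out", "data": {
  "rows": [
    [-0.4,0,-0.05,-0.3,0],
    [-0.4,0,-0.1,-0.6,0],
    [-0.4,0,-0.2,-1,0],
    [-0.4,0,-0.2,-1,0],
    [-0.4,0,-0.2,-1,0],
    [-0.4,0,-0.4,-1,0],
    [-0.4,0,-1,-0.3,0],
    [-0.4,0,-1,0,0],
    [-0.4,0,-1,0,0],
    [-0.4,0,-1,0,0],
    [-0.4,0,-1,0,0],
    [-0.4,0,0,0,0],
    [-0.4,0,0,0,0]
  ]
}}

```text
time: 10.97
ee_pos: [0.4553, 0.1568, 0.268]
eef_rot: [0.913, 0.407, 0.02, 0.005]
ft_force: [0.3, 0.1, -0.8]
width: 0.0609
```

```bash
python3 st.py; python3 - <<'E'
from h import *
P={}
for c in("top","scene"):
  im=camera(c);cv2.imwrite(f"pics/{c}6.png",cv2.resize(im[160:360,220:460] if c=="scene" else im[120:360,260:500],None,fx=3 if c=="scene" else 2.5,fy=3 if c=="scene" else 2.5))
  for q,z in(("bottle_yellow",.062),("ring_center",.088),("housing_end",.0684),("bottle_b",.062)):
    for d in pinpoint(q,c)[:5]:
      P.setdefault((q,c),d["xy"]); print(c,q,round(d["conf"],2),atz(c,d["xy"],z).round(4))
for q in("ring_center","housing_end"):
  if (q,"top") in P and (q,"scene") in P: print(q,tri([(c,P[q,c]) for c in("top","scene")]))
E
```

```text
t 10.97 p [0.4553 0.1568 0.268 ] rad 0.3503 az 139.9 toolaz 138.1 w 0.0609
f rad/tan_cw/z -0.1 0.3 -0.8
[[0.667, 0.744, 0.032], [0.744, -0.668, 0.026], [0.041, 0.007, -0.999]]
top bottle_yellow 0.62 [ 0.8074 -0.0646  0.062 ]
top housing_end 0.95 [0.6226 0.0105 0.0684]
top bottle_b 0.87 [ 0.6336 -0.0736  0.062 ]
top bottle_b 0.83 [0.7151 0.0144 0.062 ]
top bottle_b 0.71 [ 0.656  -0.0102  0.062 ]
top bottle_b 0.68 [ 0.7924 -0.12    0.062 ]
top bottle_b 0.61 [ 0.7285 -0.1475  0.062 ]
scene bottle_yellow 0.59 [ 0.7999 -0.0627  0.062 ]
scene ring_center 0.66 [ 0.7857 -0.0684  0.088 ]
scene ring_center 0.45 [0.6071 0.0178 0.088 ]
scene housing_end 0.62 [0.6249 0.0144 0.0684]
scene bottle_b 0.93 [ 0.6371 -0.0792  0.062 ]
scene bottle_b 0.92 [ 0.7277 -0.1534  0.062 ]
scene bottle_b 0.87 [ 0.7857 -0.1254  0.062 ]
scene bottle_b 0.82 [ 0.6625 -0.0121  0.062 ]
housing_end (array([0.62142303, 0.01122222, 0.07343964]), [np.float64(0.0008737952061348969), np.float64(0.0008737952061349784)])
```

View pics/scene6.png

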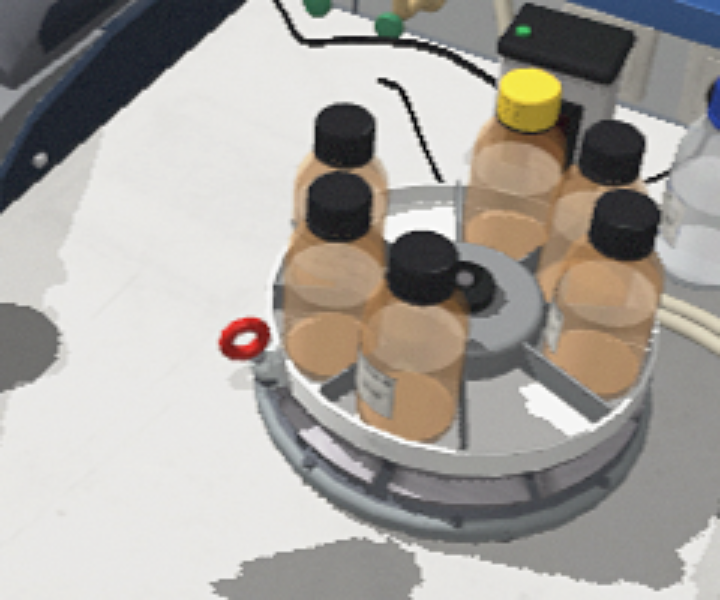

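```bash
python3 - <<'E'
from h import *
def red(c,roi):
    im=camera(c).astype(int);m=((im[...,2]>110)&(im[...,1]<70)&(im[...,0]<70)).astype(np.uint8)
    k=np.zeros_like(m);x0,y0,x1,y1=roi;k[y0:y1,x0:x1]=m[y0:y1,x0:x1];ys,xs=np.where(k)
    return (xs.min()+xs.max())/2,(ys.min()+ys.max())/2,xs.size,(xs.min(),xs.max(),ys.min(),ys.max())
def proj(c,p):
    i=camera_info(c);q=np.linalg.inv(np.array(i["extrinsics"]))@np.append(p,1);return np.round([i["fx"]*q[0]/q[2]+i["cx"],i["fy"]*q[1]/q[2]+i["cy"]],1)
P=[]
for c,roi in(("scene",(280,250,325,300)),("top",(300,255,360,320))):
    r=red(c,roi);print(c,r);P.append((c,r[:2]))
    for az in(139.6,):
      u=np.array([np.cos(np.radians(az)),np.sin(np.radians(az)),0])
      for e in(0,.004,.008): print(e,proj(c,np.array([.723,-.069,.088])+u*(.141+.454*e)+[0,0,.891*e]))
x,e=tri(P);d=x[:2]-[.723,-.069];print(x.round(4),e,np.hypot(*d),np.degrees(np.arctan2(d[1],d[0])))
E
```

```text
scene (np.float64(301.0), np.float64(272.5), 139, (np.int64(293), np.int64(309), np.int64(266), np.int64(279)))
0 [300.7 272.2]
0.004 [299.7 271. ]
0.008 [298.7 269.8]
top (np.float64(316.5), np.float64(292.0), 63, (np.int64(311), np.int64(322), np.int64(286), np.int64(298)))
0 [319.3 289.3]
0.004 [318.5 289.8]
0.008 [317.7 290.3]
[0.6126 0.0237 0.0887] [np.float64(0.0033255888027174706), np.float64(0.003325588802717478)] 0.14411712178938985 139.99029497357378
```

```bash
python3 - <<'E'
from h import *
def red(im,roi):
    im=im.astype(int);m=(im[...,2]>90)&(im[...,1]<0.5*im[...,2])&(im[...,0]<.5*im[...,2])
    x0,y0,x1,y1=roi;ys,xs=np.where(m[y0:y1,x0:x1]);return (xs.min()+xs.max())/2+x0,(ys.min()+ys.max())/2+y0,xs.size,(np.ptp(xs),np.ptp(ys))
def proj(c,p):
    i=camera_info(c);q=np.linalg.inv(np.array(i["extrinsics"]))@np.append(p,1);return np.round([i["fx"]*q[0]/q[2]+i["cx"],i["fy"]*q[1]/q[2]+i["cy"]],1)
def rim(c,im,az,e):   # predicted bbox centre of ring
    u=np.array([np.cos(np.radians(az)),np.sin(np.radians(az)),0]);k=np.array([0,0,1.]);c0=np.array([.723,-.069,.088])+u*(.141+.454*e)+.891*e*k
    q=np.array([proj(c,c0+.012*(np.cos(t)*u+np.sin(t)*k)) for t in np.linspace(0,6.28,40)]);return ((q.max(0)+q.min(0))/2).round(1)
for n,c,im,az,roi in(("start","scene",cv2.imread("pics/a.png"),184.6,(325,290,360,330)),("start","top",cv2.imread("pics/b.png"),184.6,(365,300,395,335)),
 ("now","scene",camera("scene"),139.6,(280,250,325,300)),("now","top",camera("top"),139.6,(300,265,335,310))):
    r=red(im,roi);print(n,c,r,[(np.array(r[:2])-rim(c,im,az,e)).round(1).tolist() for e in(0,.004,.008)])
E
```

```text
start scene (np.float64(343.0), np.float64(309.0), 125, (np.int64(10), np.int64(18))) [[1.2, 0.6], [1.6, 1.4], [1.8, 2.0]]
start top (np.float64(380.0), np.float64(319.5), 100, (np.int64(6), np.int64(19))) [[-0.7, 2.1], [-1.0, 1.1], [-1.2, 0.1]]
now scene (np.float64(301.0), np.float64(272.5), 149, (np.int64(16), np.int64(13))) [[0.4, 0.3], [1.4, 1.5], [2.4, 2.7]]
now top (np.float64(317.0), np.float64(291.5), 76, (np.int64(12), np.int64(13))) [[-2.2, 2.2], [-1.4, 1.7], [-0.6, 1.3]]
```

```bash
python3 - <<'E'
from h import *
s=read_state();im=camera("wrist")
i=camera_info("wrist");T=np.eye(4);T[:3,:3]=Ro.from_quat(s["eef_rot"]).as_matrix();T[:3,3]=s["ee_pos"];W=np.linalg.inv(T@np.array(i["tool_from_camera"]))
az=np.radians(139.6);u=np.array([np.cos(az),np.sin(az),0])
for e in(0,.004,.008):
    q=W@np.append(np.array([.723,-.069,.088])+u*(.141+.454*e)+[0,0,.891*e],1);print(e,i["fx"]*q[0]/q[2]+i["cx"],i["fy"]*q[1]/q[2]+i["cy"])
for n in("ring_center","housing_end"): print(n,[(d["xy"],d["conf"]) for d in pinpoint(n,"wrist")[:2]])
top=camera("top");sc=camera("scene");f=lambda a:cv2.resize(a,(400,400),interpolation=cv2.INTER_CUBIC)
cv2.imwrite("pics/c7.png",np.hstack([f(cv2.imread("pics/b.png")[290:340,355:405]),f(top[265:315,295:345])]));cv2.imwrite("pics/w7.png",im)
E
```

```text
0 323.62022785709655 389.1742355303154
0.004 323.6885421622257 390.104613982586
0.008 323.7582443093491 391.0538935754638
ring_center []
housing_end []
```

View pics/c7.png

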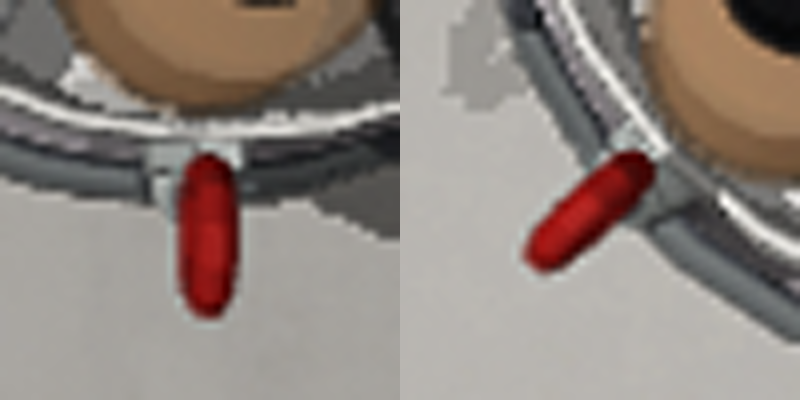

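View pics/w7.png

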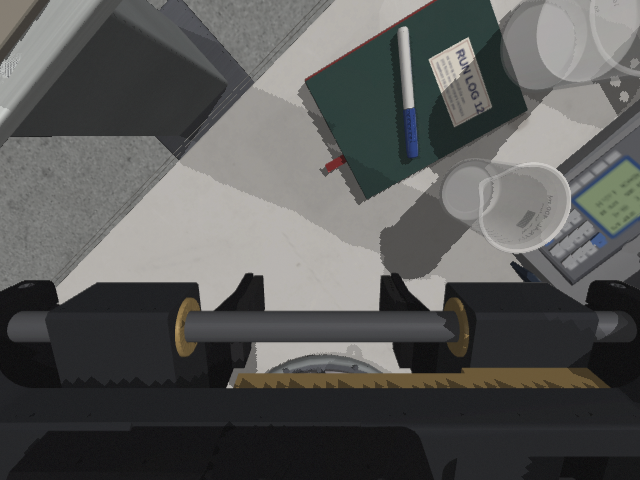

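```bash
python3 -c "
from bench import *
print(read_state()['time'],close_job())"
```

```text
the job is handed in; nothing more can be done
11.9167 None
```

The yellow-capped bottle is in front of the reading head, and I handed the job in at 11.9 s; no verdict was reported.

I pinched the ring upright, 13 mm to its outer side, because the moves cannot tilt the tool. I pulled it about 12 mm along its leaning axis (about 8 N), turned the table 45° clockwise, lowered the ring, released it and backed away.

**Last checks:**
- **Bottle position:** the network put the yellow-capped bottle at (0.807, -0.065) from the top camera and (0.800, -0.063) from the scene camera. The reading place is about (0.810, -0.062), so that is 3–10 mm off. The scene figure is close to the 12 mm limit.
- **Bottles standing:** all six look upright in their pockets in the last scene picture.
- **Ring angle:** the ring is at about 140°, against 139.6° expected.
- **Ring home:** its height measures 0.0887 m, against 0.088 m at home. The scene camera fits home to within about 1 px and clearly not the 8 mm of riding on the crown.
- **Robot:** it stood clear at z = 0.268 m, with the wrist force near zero.

**Checks that disagreed or failed:**
- **Top camera:** it sits 2–3 px off the home position, partly also at the start, and the two cameras' rays for the ring miss each other by about 3 mm each. Side by side with the starting picture, the ring sits no further out from the rim.
- **Wrist camera:** the last view did not show the ring, so the 2 mm limit on the ring was not measured directly.

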